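# Gather the ladle beside the paddle and shut the drip drawer

### The arm

A 7-joint arm with a two-finger parallel gripper is mounted at the origin on the work surface. World frame = base frame: x ahead of the robot, y to its left, z up, the work surface at z = 0. Lengths are in m, angles in rad, forces in N, time in s.
With the tool pointing down it reaches from about 0.425 to 0.925 m from the base axis. Payload 6.8 kg.
Tool frame: the origin (TCP) lies at the very end of the fingers, on their centre line; the grasp point (between the pads) lies 19 mm behind it; z points along the fingers, y is the line along which they close (so a half turn about z gives the same grasp; the last joint's range is limited). The gripper opens to 85 mm and grips with 20 to 120 N. Pads are 22 mm wide; open, the fingers measure 114 mm over their backs; the gripper's body (76 mm by 85 mm) begins 54 mm behind the grasp point. The pads swing forward as they close: fully open they stand 13 mm farther back than shut.
Start: joints at [-1.234, 0.477, 0.022, 1.555, -0.011, 1.109, -0.083], TCP at [0.29, 0.609, 0.231] pointing down, gripper open.
Joint ranges: [-2.96, 2.96], [-0.34, 2.1], [-1.41, 1.46], [0.24, 2.44], [-1.37, 4.51], [0.17, 1.92], [-2.96, 2.96]. Speed limits (rad/s): [2.39, 2.39, 3.14, 3.14, 3.14, 3.14, 3.14].

### API

Orientations are given as a rotation vector (axis times angle).
In Python, from bench import monitor, optics, r gives the robot as it stands.
- The arm moves only by the shell command python3 -m crank 'ROWS' [OPENING] [FORCE]. ROWS is JSON, a list of rows, each a list of 2 entries, a list of its own where there are three numbers: the shift along the tool's x, y, z in cm, then the turn, a rotation vector about the tool's x, y, z in rad. A call has 1 to 5 rows; each row shifts and turns the commanded pose from where the row before left it, along the tool's axes as they then stand; what a row does not reach is not made up. A row lasts 1/10 s, in which the tool goes at most 50 mm and 8.59 degrees, less where a joint would pass 70% of its speed; a pose out of reach is approached as far as the arm can. A call is refused whole if a number of a shift passes 5 or a number of a turn 0.15, either way. A call with a gripper value outside its range is refused whole. OPENING is the finger opening in cm, from 0 to 8.54, set as the call begins (- or left out, the last holds). The fingers move at their own pace and stop on an object; FORCE is the grip in N (left out, the last holds). Time passes only in rows, so rows that do not move let the fingers close. It gives the time, the measured TCP pose, the force, the opening and the grip force at its end, in the units of the state.
- monitor.get_obs(): the state, without advancing time (a new reading comes with each control period).
- optics.grab_frame(name): name is "scene" or "top" or "wrist"; returns (picture, depth): 420x560x3 uint8, red, green, blue; 420x560 float32, m along the optical axis (not along the pixel's ray), 0 where there is no reading.
- optics.camera_model(name): a dict with "vertical_fov" (degrees; the focal length in pixels is half the picture's height over the tangent of half this angle, whatever the lens; pixels are square), "cx", "cy" (the principal point, pixels), "R" (3x3) and "t" (3): a world point X has camera coordinates R X + t; the wrist camera has in their place "hand_eye" (4x4, takes a point from camera to tool coordinates, whose origin is the TCP and whose axes are the flange's). Camera axes: x right, y down, z forward; pixel columns grow to the right and rows downward; lengths in m; the calibration is good to about 2 mm. A picture is of the moment at which its call begins: read the wrist's pose just before it. camera_model takes no time and is no camera call.
- r.hand_in(): hands the job in; it is judged then, once.
The state is a dict: "clock": time; "joints": joint angles; "qvel": joint speeds; "tau": joint torques, N m; "tcp_pos": TCP position; "orientation": TCP orientation; "contact_force": force on the tool from outside, world axes, zero at the start; "moment": the same for the moment, N m; "grip_width": finger opening in m; "gripper_force": force on a finger pad.
Only numpy, scipy, OpenCV 4.12 (cv2) and the standard library are available. Lean on these libraries where they do the work, as an engineer would, in place of code of your own. Each camera call takes 0.05 s, during which the arm holds its last target. There are 200 camera calls.

### The job

The rinsed utensils have drained: lift the steel ladle off its rail, over the red end stops, and hang it freely on the other rail next to the bamboo paddle, leaving the paddle where it hangs. Then, once the ladle is hanging and let go, push the blue drip drawer fully home without slamming it. Leave the jar, the container and the cutting board where they are.

Things in the scene. Friction and masses are not known exactly. Their poses are not given: they have to be found in the camera images.
- rack: White drip rack fixed on the ledge, 490 mm along y, 150 mm deep, slatted casing 65 mm high, drawer in it. Origin on the ledge under its middle; x points away from the drawer's front, y along the rails, z up. Two steel rails lie end to end along y at x = +10 mm: flat bars 12 mm wide (x), 10 mm high, top 235 mm above the ledge, each held by a post (16 x 12 mm) at its outer end, y = +/-236 mm.
- stop_left (a point): Foot of the red end stop on the rail at the rack's +y side, at the height of the rail's top (235 mm above the ledge). The stop is 12 mm wide (x), 6 mm thick (y) and rises 22 mm above the rail; the rail runs from here outward to its post at the rack's y = +236 mm. Gap between the two stops 40 mm. Axes as the rack.
- stop_right (a point): The same on the other rail, at the rack's -y side, which runs outward to its post at y = -236 mm.
- ladle: Steel ladle, 155 mm long, about 120 g, hanging loose on one rail, near its outer end. Hook: upside-down U of flat steel, 22 mm wide (y), 30 mm over the outside (x), 20 mm inside, strap 5 mm thick. Origin: middle of the strap's underside, which rests on the rail; z up, x roughly along the rack's x. Rear lip (+x) 25 mm down; front side (-x) runs on as the handle; bowl 66 mm across, centred at x = +20 mm, its bottom 150 mm below the origin.
- paddle: Bamboo paddle, 155 mm long, hanging loose on the other rail, near its outer end, by the same kind of hook. Hook: upside-down U of flat steel, 22 mm wide (y), 30 mm over the outside (x), 20 mm inside, strap 5 mm thick. Origin: middle of the strap's underside, which rests on the rail; z up, x roughly along the rack's x. The blade is 58 mm wide along y and ends 150 mm below the origin.
- drip_drawer (a joint): Opening of the blue drip drawer in m: 0 fully home against its stop, larger when pulled out towards the rack's -x. It runs stiffly (about 3 N) and stays where it is left.
- drawer_front (a point): Centre of the outer face of the drawer's flat blue front, moving with it, 33 mm above the ledge. The front is 486 mm long along the rack's y, 50 mm high (8 to 58 mm above the ledge), with no handle; when home this point is 82 mm in front of the rack's origin.
- jar: Brown glazed jar with lid, 116 mm across, 146 mm high; origin under its centre. Stands on the ledge on one side of the rack.
- container: Beige plastic kimchi container with side latches, 128 x 168 x 103 mm; origin under its centre. Stands on the ledge on the other side of the rack.
- board: Small pale plastic cutting board, 120 x 180 x 8 mm, flat on the ledge beyond the rack; origin under its centre.
Things that resemble listed ones, but are neither listed nor needed, are in the scene too. Leave any turquoise look-alike of the paddle alone.

How it is judged:
On the way, in this order (a step that is already met when the one before it is completed fails the run):
1. the ladle hangs on the paddle's rail, let go (z of ladle in the frame of rack between 0.23 and 0.24 m and x of ladle in the frame of rack between 0.001 and 0.019 m and angle between ladle's own z axis and vertical below 0.15 rad and ((y of paddle in the frame of rack above 0.03 m and y of ladle in the frame of rack above 0.033 m) or (y of paddle in the frame of rack below -0.03 m and y of ladle in the frame of rack below -0.033 m)) and contact force between the fingers and ladle below 0.1 N), for 0.3 s.
2. the drip drawer is home (value of joint drip_drawer below 0.004 m), for 0.2 s.
At the end, for the whole second after the job is handed in: The ladle hangs at rest by its hook on the same rail as the paddle (strap seated on the rail within 5 mm, hook between the stop and the post, upright within 0.15 rad), the paddle still hangs on that rail, and the drip drawer is within 4 mm of fully home (z of ladle in the frame of rack between 0.23 and 0.24 m and x of ladle in the frame of rack between 0.001 and 0.019 m and angle between each of ladle, paddle's own z axis and vertical below 0.15 rad and ((y of paddle in the frame of rack above 0.03 m and y of ladle in the frame of rack above 0.033 m) or (y of paddle in the frame of rack below -0.03 m and y of ladle in the frame of rack below -0.033 m)) and z of paddle in the frame of rack between 0.23 and 0.24 m and x of paddle in the frame of rack between 0.001 and 0.019 m and value of joint drip_drawer below 0.004 m and linear speed of each of ladle, paddle below 0.03 m/s); the robot touches nothing.
It fails at once if the paddle is pushed along or knocked off its rail (moved more than 30 mm) (distance of paddle from where it was at the start of the episode above 0.03 m).
It fails at once if the jar, container or board is moved more than 30 mm (distance of any of jar, container, board from where it was at the start of the episode above 0.03 m).
It fails at once if the drawer is slammed (faster than 0.3 m/s) (velocity of joint drip_drawer below -0.3 m/s).
It fails at once if the ladle is dropped (it falls more than 60 mm below the rail) (height (world z) of ladle below 0.175 m).
It also fails if it takes over 58 s, if anything falls off the work surface, if the arm or the gripper's body presses on something with over 40 N, if the wrist force passes 120 N, or if a joint passes its speed limit or range.

## Working session

There is one attempt and no reset: what is moved stays moved. The work goes in short steps, Python scripts to look and compute and a shell command to move; the robot and the scene stay as the last step left them, time stands still between calls to the robot, and variables do not carry over. Pictures are saved under pics/ and viewed, at most 10 in all, crops included, and the job is handed in when it is done.

```bash
mkdir -p pics; ls; python3 - <<'E'
from bench import monitor, optics, r
import cv2, numpy as np
s=monitor.get_obs(); print(s)
for n in("scene","top"):
    p,d=optics.grab_frame(n); cv2.imwrite(f"pics/{n}0.png",p[...,::-1]); np.savez(f"{n}0.npz",p=p,d=d); print(n,optics.camera_model(n))
print(optics.camera_model("wrist"))
E
```

```text
pics
{'clock': 0.0, 'joints': array([-1.23410019,  0.47780053,  0.02233381,  1.55646951, -0.01149631,
        1.10928329, -0.083085  ]), 'qvel': array([ 0.0002808 ,  0.00015073, -0.00057408,  0.00143497, -0.00163112,
        0.001198  ,  0.00071105]), 'tau': array([-2.31054255e-04, -5.96462059e+01,  1.60763819e+00, -2.81191528e+01,
        1.24164834e-02,  9.31455928e-03, -1.01692713e-06]), 'tcp_pos': array([0.2901895 , 0.60877671, 0.23031768]), 'orientation': array([-6.92812706e-01, -3.06397036e+00,  2.84705621e-03]), 'contact_force': array([-0.54541745,  0.96227618,  0.12303952]), 'moment': array([ 0.00116568, -0.00024234, -0.01789536]), 'gripper_force': 0.0, 'grip_width': 0.08495016800070611}
scene {'vertical_fov': 53.880641833575645, 'cx': 287.82373379224543, 'cy': 213.64861918975924, 'R': array([[-0.01483198,  0.99987346, -0.00575075],
       [ 0.83905828,  0.00931789, -0.54396174],
       [-0.54383932, -0.01289324, -0.83909032]]), 't': array([-1.87112324e-03, -4.64900243e-01,  1.91677548e+00])}
top {'vertical_fov': 52.18794870102788, 'cx': 275.9732465839188, 'cy': 207.79267332324014, 'R': array([[-0.00939656, -0.99994731, -0.00413194],
       [-0.9888639 ,  0.009906  , -0.14849264],
       [ 0.14852574,  0.0026906 , -0.98890488]]), 't': array([-0.00717844,  0.67573395,  1.17725356])}
{'vertical_fov': 66.91539166673694, 'cx': 276.2931252265594, 'cy': 206.6668525410034, 'hand_eye': array([[-5.45546447e-04, -9.63075864e-01, -2.69229609e-01,
         6.86976027e-02],
       [ 9.99999494e-01, -2.97874155e-04, -9.60781256e-04,
         2.23157793e-05],
       [ 8.45108696e-04, -2.69229997e-01,  9.63075539e-01,
        -1.43267654e-01],
       [ 0.00000000e+00,  0.00000000e+00,  0.00000000e+00,
         1.00000000e+00]])}
```

View pics/scene0.png

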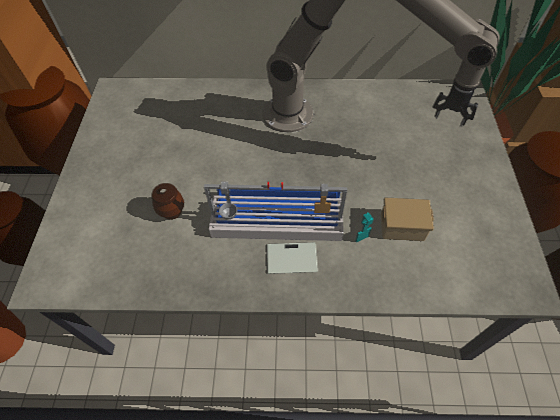

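View pics/top0.png

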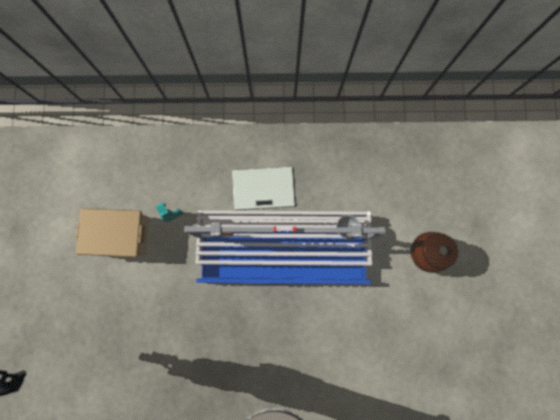

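The scene view shows the rack with the ladle at left (~227,205) and the bamboo paddle at right (~323,205); a turquoise look-alike lies at (366,228), outside the rack. In the top view the rail runs along row ~230, with the stops at (277/294,229), paddle hook ~(216,229), ladle hook ~(355,229) and drawer front ~row 281.

```bash
cat > h.py <<'E'
import numpy as np, cv2
from scipy.spatial.transform import Rotation as Ro
from bench import monitor, optics, r
def pts(p,d,m,T=None):
    f=210/np.tan(np.radians(m["vertical_fov"])/2)
    v,u=np.mgrid[:420,:560]; c=np.stack([(u-m["cx"])/f*d,(v-m["cy"])/f*d,d],-1)
    if "R" in m: return (c-m["t"])@np.array(m["R"])
    H=T@m["hand_eye"]; return c@H[:3,:3].T+H[:3,3]
def ray(uv,z,m,T=None):
    f=210/np.tan(np.radians(m["vertical_fov"])/2)
    c=np.array([(uv[0]-m["cx"])/f,(uv[1]-m["cy"])/f,1])
    if "R" in m: R=np.array(m["R"]);o=-R.T@m["t"];w=R.T@c
    else: H=T@m["hand_eye"];o=H[:3,3];w=H[:3,:3]@c
    return o+w*(z-o[2])/w[2]
def toolT():
    s=monitor.get_obs(); T=np.eye(4);T[:3,:3]=Ro.from_rotvec(s["orientation"]).as_matrix();T[:3,3]=s["tcp_pos"];return T
def wrist(name):
    T=toolT(); p,d=optics.grab_frame("wrist"); cv2.imwrite(f"pics/{name}.png",p[...,::-1]); np.savez(name+".npz",p=p,d=d,T=T); return p,d,T
E
python3 - <<'E'
from h import *
m=optics.camera_model("top"); z=np.load("top0.npz"); p,d=z["p"],z["d"]; X=pts(p,d,m)
hsv=cv2.cvtColor(p,cv2.COLOR_RGB2HSV)
red=(p[...,0]>150)&(p[...,1]<90)&(p[...,2]<90); red[:, :230]=0; red[:,330:]=0
n,l,st,c=cv2.connectedComponentsWithStats(red.astype(np.uint8))
for i in range(1,n): print("red",st[i],c[i],ray(c[i],.257,m))
blue=(hsv[...,0]>105)&(hsv[...,0]<130)&(hsv[...,1]>150)
ys,xs=np.where(blue); print("blue",xs.min(),xs.max(),ys.max())
for u in(205,245,285,325,365):
    v=np.where(blue[:,u])[0].max(); print("front",u,v,ray((u,v),.058,m), X[v-1,u])
hi=(X[...,2]>.21)&(X[...,2]<.27)&(X[...,0]<.8)&(X[...,0]>.3)&(np.abs(X[...,1])<.35)
ys,xs=np.where(hi)
for u in range(180,392,6):
    k=ys[xs==u]
    if len(k): q=X[k,u]; print(u,k.min(),k.max(),np.round([q[:,0].min(),q[:,0].max(),q[:,1].mean(),q[:,2].mean(),q[:,2].max()],3))
print("base z",X[300,100],X[150,150])
big=cv2.resize(p[195:295,180:400],None,fx=3.6,fy=3.6,interpolation=cv2.INTER_CUBIC); 
s=np.load("scene0.npz")["p"][175:245,195:355]; s=cv2.resize(s,(792,346)); big=big[:, :792]
o=np.zeros((600,792,3),np.uint8); b=cv2.resize(p[205:290,185:395],(618,250)); o[:250,:618]=b; o[252:598]=s
cv2.imwrite("pics/crop1.png",o[...,::-1])
E
```

```text
red [293 228   3   3   7] [294.28571429 229.14285714] [ 0.59326918 -0.05699927  0.257     ]
red [274 230   2   1   2] [274.5 230. ] [ 0.59169843 -0.01032724  0.257     ]
blue 8 369 385
front 205 281 [0.47096693 0.18519783 0.058     ] [0.47376654 0.18460854 0.06176305]
front 245 282 [0.46719709 0.07411979 0.058     ] [0.46996193 0.07400802 0.05952744]
front 285 282 [ 0.46616471 -0.03683231  0.058     ] [ 0.46886606 -0.03689299  0.05639124]
front 325 282 [ 0.46513311 -0.14770015  0.058     ] [ 0.4678897  -0.14764824  0.05914414]
front 365 282 [ 0.46410229 -0.25848381  0.058     ] [ 0.46679585 -0.25893634  0.0562883 ]
186 226 232 [0.592 0.606 0.204 0.232 0.238]
192 226 231 [0.594 0.606 0.189 0.233 0.236]
198 226 231 [0.594 0.605 0.175 0.233 0.237]
204 226 231 [0.593 0.605 0.16  0.235 0.237]
210 223 234 [0.585 0.611 0.144 0.241 0.244]
216 222 235 [0.584 0.614 0.13  0.238 0.243]
222 226 231 [0.593 0.605 0.117 0.234 0.236]
228 227 231 [0.592 0.603 0.102 0.234 0.236]
234 227 231 [0.593 0.602 0.087 0.235 0.24 ]
240 227 231 [0.592 0.602 0.073 0.234 0.235]
246 227 231 [0.592 0.602 0.059 0.234 
[... 346 characters left out ...]
591  0.6   -0.101  0.234  0.236]
318 227 232 [ 0.589  0.6   -0.115  0.233  0.236]
324 227 232 [ 0.589  0.6   -0.13   0.233  0.236]
330 227 232 [ 0.588  0.6   -0.144  0.233  0.235]
336 227 232 [ 0.588  0.6   -0.158  0.235  0.24 ]
342 227 232 [ 0.588  0.599 -0.173  0.235  0.237]
348 227 232 [ 0.587  0.6   -0.187  0.234  0.235]
354 223 236 [ 0.578  0.608 -0.201  0.239  0.242]
360 223 235 [ 0.579  0.608 -0.215  0.24   0.242]
366 227 232 [ 0.587  0.599 -0.231  0.234  0.237]
372 228 232 [ 0.587  0.596 -0.245  0.234  0.235]
378 227 233 [ 0.585  0.6   -0.26   0.232  0.237]
384 228 232 [ 0.586  0.596 -0.274  0.236  0.237]
base z [ 0.41843074  0.49866586 -0.00131785] [0.86407797 0.36751693 0.00364176]
```

View pics/crop1.png

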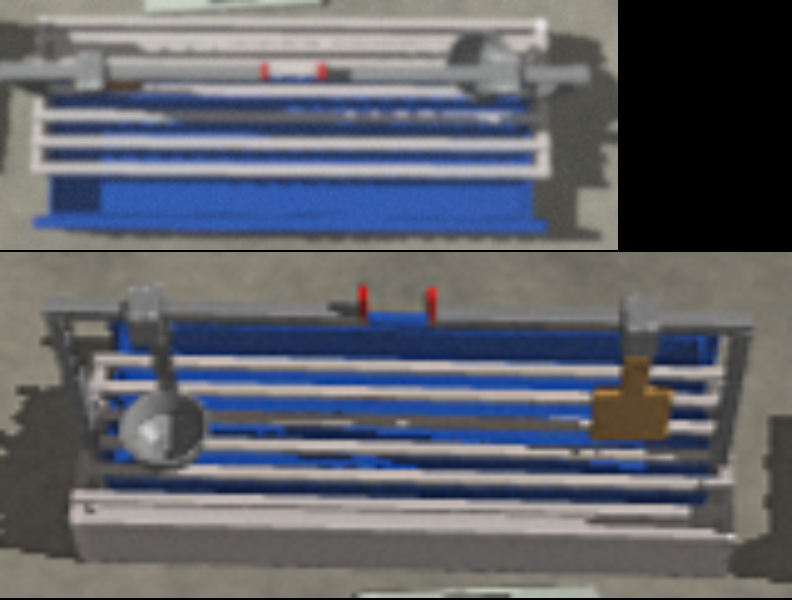

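Ladle = steel thing at top-view (356,229) with a bowl. Paddle = bamboo at (216,229). The turquoise thing at (168,211) is off the rack, so it's the look-alike to leave alone. The enlarged crop confirms this. Next: raise and turn the tool so its fingers close along the rack's x.

```bash

python3 -m crank '[[[0,0,-1.6],[0,0,0.142]],[[0,0,-1.6],[0,0,0.142]],[[0,0,-1.6],[0,0,0.142]],[[0,0,-1.6],[0,0,0.142]],[[0,0,-1.6],[0,0,0.142]]]' 5.5 60
python3 -m crank '[[[0,0,-1.6],[0,0,0.142]],[[0,0,-1.6],[0,0,0.142]],[[0,0,-1.6],[0,0,0.142]],[[0,0,0],[0,0,0]]]'
python3 -c "
from h import *
print(monitor.get_obs()['joints'],toolT().round(4))"
```

```text
clock: 0.6
tcp_pos: [0.2902, 0.609, 0.3114]
orientation: [1.722, 2.627, -0.002]
contact_force: [-0.2, 0.4, -0.0]
grip_width: 0.0551
gripper_force: 0.0
clock: 1.0
tcp_pos: [0.2907, 0.6101, 0.3613]
orientation: [-2.233, -2.208, -0.005]
contact_force: [1.5, 0.3, 0.7]
grip_width: 0.0552
gripper_force: 0.0
[-1.40432069  0.40195636  0.27016894  1.39785234 -0.10711988  1.35268201
 -1.14305321] [[ 0.0112  0.9999  0.0014  0.2907]
 [ 0.9999 -0.0112  0.0031  0.6101]
 [ 0.0031  0.0014 -1.      0.3613]
 [ 0.      0.      0.      1.    ]]
```

```bash

python3 -m crank '[[[-3,1.15,0],[0,0,0]],[[-4,1.5,0],[0,0,0]],[[-4,1.5,0],[0,0,0]],[[-4,1.5,0],[0,0,0]],[[-4,1.5,0],[0,0,0]]]' | head -2
python3 -m crank '[[[-4.2,1.6,0],[0,0,0]],[[-4.2,1.6,0],[0,0,0]],[[-4.2,1.6,0],[0,0,0]],[[-4.2,1.6,0],[0,0,0]],[[-4.2,1.6,0],[0,0,0]]]' |head -2
python3 -m crank '[[[-4.2,1.6,0],[0,0,0]],[[-4.2,1.6,0],[0,0,0]],[[-4.2,1.6,0],[0,0,0]],[[-4.2,1.6,0],[0,0,0]],[[-4.2,1.6,0],[0,0,0]]]' |head -2
python3 -m crank '[[[-4.2,1.6,0],[0,0,0]],[[-4.2,1.6,0],[0,0,0]],[[-4.2,1.6,0],[0,0,0]],[[-4.2,1.6,0],[0,0,0]],[[-2.8,1.55,0],[0,0,0]]]' |head -2
python3 -m crank '[[[0,0,0],[0,0,0]],[[0,0,0],[0,0,0]],[[0,0,0],[0,0,0]]]' 
python3 - <<'E'
from h import *
p,d,T=wrist("w1"); print(T.round(4),monitor.get_obs()["joints"])
m=optics.camera_model("wrist"); X=pts(p,d,m,T)
k=(X[...,2]>.2385)&(X[...,2]<.252)&(np.abs(X[...,0]-.593)<.06)&(d>0)
n,l,st,c=cv2.connectedComponentsWithStats(k.astype(np.uint8))
for i in range(1,n):
    if st[i][4]>100:
        q=X[l==i]; R=cv2.minAreaRect((q[:,:2]*1000).astype(np.float32)); print(st[i],R,q.mean(0),ray(c[i],.24,m,T))
# rail x by column strips
g=(np.abs(X[...,2]-.235)<.004)&(np.abs(X[...,0]-.593)<.03)
for a in np.arange(-.28,-.08,.02):
    q=X[g&(X[...,1]>a)&(X[...,1]<a+.02)]
    if len(q)>20: print(round(a+.01,3),np.percentile(q[:,0],[2,50,98]).round(4),q[:,2].mean().round(4))
E
```

```text
clock: 1.5
tcp_pos: [0.3601, 0.4165, 0.358]
clock: 2.0
tcp_pos: [0.4378, 0.2058, 0.3583]
clock: 2.5
tcp_pos: [0.5155, -0.0047, 0.3584]
clock: 3.0
tcp_pos: [0.5927, -0.2032, 0.358]
clock: 3.3
tcp_pos: [0.593, -0.1984, 0.3584]
orientation: [-2.228, -2.212, 0.0]
contact_force: [0.3, -0.5, -0.3]
grip_width: 0.0546
gripper_force: 0.0
[[ 0.007   1.     -0.0013  0.593 ]
 [ 1.     -0.007   0.001  -0.1984]
 [ 0.001  -0.0013 -1.      0.3584]
 [ 0.      0.      0.      1.    ]] [-0.3532768   0.3783141   0.80017034  1.55155126 -0.27714229  1.33026395
  0.47145514]
[273   9  17   8 103] ((596.763427734375, -57.44953536987305), (1.551810383796692, 11.81450080871582), 84.19706726074219) [ 0.59684956 -0.05760361  0.24548304] [ 0.59691891 -0.05603663  0.24      ]
[262 195  35  26 888] ((594.5700073242188, -204.1773681640625), (22.528301239013672, 29.416934967041016), 89.8629150390625) [ 0.59459451 -0.20418796  0.24055451] [ 0.59459829 -0.20430471  0.24      ]
-0.27 [0.5868 0.5934 0.6001] 0.2352
-0.25 [0.588  0.5935 0.5989] 0.2357
-0.23 [0.5882 0.594  0.5998] 0.2356
-0.21 [0.5884 0.5945 0.6017] 0.2359
-0.19 [0.5816 0.5947 0.6075] 0.2359
-0.17 [0.5897 0.5956 0.6007] 0.2356
-0.15 [0.5899 0.5957 0.6007] 0.2356
-0.13 [0.5901 0.5958 0.6015] 0.2356
-0.11 [0.5903 0.5959 0.6014] 0.2356
-0.09 [0.5905 0.596  0.6022] 0.2356
```

View pics/w1.png

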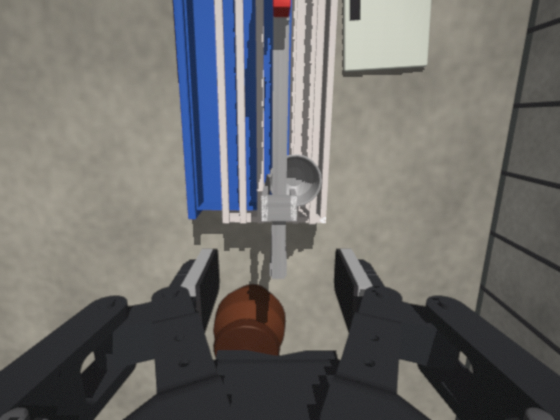

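The wrist view shows the ladle's hook strap at (279,208) and its bowl at (297,181); the rail runs up column ~280 to the red stop at (281,8). The strap measures 22.5 x 29.4 mm, as specified, centred at (0.5945, -0.2043). I'll descend and grip.

```bash

python3 -m crank '[[[-0.6,0.15,2],[0,0,0]],[[0,0,2.6],[0,0,0]],[[0,0,2.6],[0,0,0]],[[0,0,2.6],[0,0,0]],[[0,0,2.6],[0,0,0]]]' 
python3 -m crank '[[[0,0,1.4],[0,0,0]],[[0,0,0.8],[0,0,0]],[[0,0,0],[0,0,0]],[[0,0,0],[0,0,0]]]' 
python3 -m crank '[[[0,0,0],[0,0,0]],[[0,0,0],[0,0,0]],[[0,0,0],[0,0,0]],[[0,0,0],[0,0,0]],[[0,0,0],[0,0,0]]]' 2 60
```

```text
clock: 3.85
tcp_pos: [0.5949, -0.2039, 0.2345]
orientation: [-2.229, -2.214, -0.002]
contact_force: [0.2, 0.2, 0.0]
grip_width: 0.0551
gripper_force: 0.0
clock: 4.25
tcp_pos: [0.5954, -0.2059, 0.2144]
orientation: [2.231, 2.21, 0.001]
contact_force: [0.3, -0.1, 0.1]
grip_width: 0.0548
gripper_force: 0.0
clock: 4.75
tcp_pos: [0.5955, -0.2061, 0.2145]
orientation: [2.232, 2.209, 0.002]
contact_force: [-0.0, 0.2, 6.3]
grip_width: 0.0289
gripper_force: 60.0
```

```bash

python3 -m crank '[[[0,0,-0.7],[0,0,0]],[[0,0,-1.4],[0,0,0]],[[0,0,-1.6],[0,0,0]],[[0,0,-1.6],[0,0,0]],[[0,0,-1.2],[0,0,0]]]' 
python3 -m crank '[[[0,-0.5,0],[0,0,0]],[[0,0,0],[0,0,0]]]' 
python3 - <<'E'
from h import *
p,d,T=wrist("w2"); 
print(T.round(4))
E
```

```text
clock: 5.25
tcp_pos: [0.5953, -0.2061, 0.2806]
orientation: [2.231, 2.209, 0.002]
contact_force: [0.3, -0.1, -2.2]
grip_width: 0.0294
gripper_force: 59.3
clock: 5.45
tcp_pos: [0.589, -0.2059, 0.2784]
orientation: [-2.233, -2.21, -0.0]
contact_force: [-0.3, -0.7, -2.0]
grip_width: 0.0291
gripper_force: 59.3
[[ 1.050e-02  9.999e-01 -0.000e+00  5.890e-01]
 [ 9.999e-01 -1.050e-02  4.000e-04 -2.059e-01]
 [ 3.000e-04 -1.000e-04 -1.000e+00  2.784e-01]
 [ 0.000e+00  0.000e+00  0.000e+00  1.000e+00]]
```

View pics/w2.png

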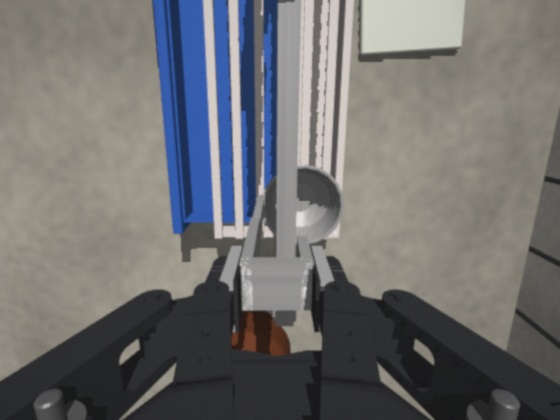

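The ladle is held at (275,285) with the bowl at (303,203), hanging straight and lifted clear of the rail. I'll carry it over the stops.

```bash

python3 -m crank '[[[1.5,0,0],[0,0,0]],[[2.6,0,0],[0,0,0]],[[2.6,0,0],[0,0,0]],[[2.6,0,0],[0,0,0]],[[2.6,0,0],[0,0,0]]]' 
python3 -m crank '[[[2.6,0,0],[0,0,0]],[[2.6,0,0],[0,0,0]],[[2.6,0,0],[0,0,0]],[[2.6,0,0],[0,0,0]],[[1.8,0,0],[0,0,0]]]' 
python3 -m crank '[[[0.5,0,0],[0,0,0]],[[0,0,0],[0,0,0]],[[0,0,0],[0,0,0]]]' 
python3 - <<'E'
from h import *
p,d,T=wrist("w3"); print(T.round(4))
m=optics.camera_model("wrist"); X=pts(p,d,m,T)
g=(np.abs(X[...,2]-.235)<.004)&(np.abs(X[...,0]-.598)<.03)
for a in np.arange(-.02,.2,.02):
    q=X[g&(X[...,1]>a)&(X[...,1]<a+.02)]
    if len(q)>20: print(round(a+.01,3),np.percentile(q[:,0],[2,50,98]).round(4),q[:,2].mean().round(4))
for lo,hi in((.2385,.246),(.285,.32)):
    k=(X[...,2]>lo)&(X[...,2]<hi)&(np.abs(X[...,0]-.595)<.04)&(d>0)
    n,l,st,c=cv2.connectedComponentsWithStats(k.astype(np.uint8))
    for i in range(1,n):
        if st[i][4]>150: q=X[l==i]; print(lo,st[i],cv2.minAreaRect((q[:,:2]*1000).astype(np.float32)),np.median(q,0).round(4))
E
```

```text
clock: 6.0
tcp_pos: [0.5905, -0.0842, 0.2775]
orientation: [-2.231, -2.21, 0.001]
contact_force: [0.2, 0.8, -1.5]
grip_width: 0.0287
gripper_force: 59.3
clock: 6.5
tcp_pos: [0.5915, 0.0391, 0.2774]
orientation: [-2.228, -2.213, 0.001]
contact_force: [0.1, 0.0, -1.6]
grip_width: 0.0293
gripper_force: 59.3
clock: 6.8
tcp_pos: [0.592, 0.0392, 0.2782]
orientation: [2.234, 2.209, -0.001]
contact_force: [0.9, -0.8, -1.3]
grip_width: 0.0286
gripper_force: 59.3
[[ 1.110e-02  9.999e-01 -3.000e-04  5.920e-01]
 [ 9.999e-01 -1.110e-02 -7.000e-04  3.920e-02]
 [-7.000e-04 -3.000e-04 -1.000e+00  2.782e-01]
 [ 0.000e+00  0.000e+00  0.000e+00  1.000e+00]]
0.03 [0.5925 0.5982 0.6038] 0.2356
0.05 [0.5815 0.5988 0.6044] 0.2356
0.07 [0.5935 0.5994 0.6048] 0.2356
0.09 [0.5937 0.5995 0.6053] 0.2356
0.11 [0.5939 0.6    0.6057] 0.2356
0.13 [0.5865 0.6006 0.6138] 0.236
0.15 [0.5948 0.6006 0.6063] 0.2357
0.17 [0.5949 0.6006 0.6067] 0.2356
0.2385 [ 262   40   58   49 2613] ((600.2604370117188, 134.55943298339844), (29.934019088745117, 22.25326919555664), 1.5598022937774658) [0.6004 0.1347 0.2406]
0.285 [ 204  243  148   89 6861] ((591.6685180664062, 40.26212692260742), (24.775039672851562, 56.60609817504883), 88.64217376708984) [0.5919 0.0461 0.3043]
```

View pics/w3.png

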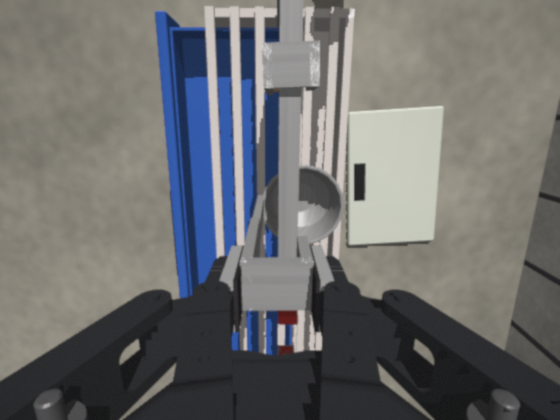

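The wrist view has the held ladle at (276,285), past both red stops (287,316/350). The paddle's hook is at (291,64), untouched. Rail x there is 0.5985, so I shift +6 mm in x and lower 63 mm.

```bash

python3 -m crank '[[[0,0.6,0],[0,0,0]],[[0,0,0],[0,0,0]],[[0,0,1.5],[0,0,0]],[[0,0,1.8],[0,0,0]],[[0,0,1.4],[0,0,0]]]' 
python3 -m crank '[[[0,0,0.7],[0,0,0]],[[0,0,0.5],[0,0,0]],[[0,0,0.2],[0,0,0]],[[0,0,0],[0,0,0]],[[0,0,0],[0,0,0]]]'
```

```text
clock: 7.35
tcp_pos: [0.5975, 0.0401, 0.2293]
orientation: [-2.232, -2.209, 0.002]
contact_force: [0.6, 0.5, -1.5]
grip_width: 0.0289
gripper_force: 59.4
clock: 7.85
tcp_pos: [0.5986, 0.0402, 0.2178]
orientation: [2.232, 2.21, 0.001]
contact_force: [-0.7, -1.0, -0.8]
grip_width: 0.0291
gripper_force: 59.4
```

Not seated yet (about 3 mm to go), so I'll ease it down, open and go up.

```bash

python3 -m crank '[[[0,0,0.15],[0,0,0]],[[0,0,0.1],[0,0,0]],[[0,0,0],[0,0,0]],[[0,0,0],[0,0,0]]]' 
python3 -m crank '[[[0,0,0],[0,0,0]],[[0,0,0],[0,0,0]],[[0,0,0],[0,0,0]],[[0,0,0],[0,0,0]]]' 5.5 20
python3 -m crank '[[[0,0,-0.8],[0,0,0]],[[0,0,-1.5],[0,0,0]],[[0,0,-2.5],[0,0,0]],[[0,0,-3.5],[0,0,0]],[[0,0,-4],[0,0,0]]]' 
python3 -m crank '[[[0,0,-2],[0,0,0]],[[0,0,0],[0,0,0]],[[0,0,0],[0,0,0]]]' 0 20
python3 - <<'E'
from h import *
p,d,T=wrist("w4"); print(T.round(4))
m=optics.camera_model("wrist"); X=pts(p,d,m,T)
k=(X[...,2]>.2385)&(X[...,2]<.25)&(np.abs(X[...,0]-.595)<.06)&(d>0)
n,l,st,c=cv2.connectedComponentsWithStats(k.astype(np.uint8))
for i in range(1,n):
    if st[i][4]>80: q=X[l==i]; print(st[i],cv2.minAreaRect((q[:,:2]*1000).astype(np.float32)),np.median(q,0).round(4))
# drawer front face edge
hsv=cv2.cvtColor(p,cv2.COLOR_RGB2HSV); b=(hsv[...,0]>105)&(hsv[...,0]<130)&(hsv[...,1]>150)
for a in(-.05,0,.05,.1):
    q=X[b&(np.abs(X[...,1]-a)<.01)&(X[...,2]>.045)&(X[...,2]<.068)]; print(a,q[:,0].min().round(4),np.median(q[:,2]).round(4)) if len(q) else None
E
```

```text
clock: 8.25
tcp_pos: [0.5983, 0.0403, 0.2148]
orientation: [-2.232, -2.21, -0.0]
contact_force: [-0.2, 0.1, -0.9]
grip_width: 0.0294
gripper_force: 59.4
clock: 8.65
tcp_pos: [0.5983, 0.0402, 0.2149]
orientation: [2.232, 2.21, 0.0]
contact_force: [-0.5, -0.3, 0.7]
grip_width: 0.0549
gripper_force: 0.0
clock: 9.15
tcp_pos: [0.5978, 0.04, 0.3397]
orientation: [-2.233, -2.21, 0.001]
contact_force: [0.7, 0.8, -0.3]
grip_width: 0.0548
gripper_force: 0.0
clock: 9.45
tcp_pos: [0.5983, 0.0401, 0.3587]
orientation: [2.232, 2.21, 0.002]
contact_force: [-0.3, -0.3, -0.8]
grip_width: 0.0118
gripper_force: 0.0
[[ 1.020e-02  9.999e-01  1.300e-03  5.983e-01]
 [ 9.999e-01 -1.020e-02  7.000e-04  4.010e-02]
 [ 7.000e-04  1.300e-03 -1.000e+00  3.587e-01]
 [ 0.000e+00  0.000e+00  0.000e+00  1.000e+00]]
[ 258   67   40   32 1194] ((600.1361694335938, 134.50222778320312), (29.92774772644043, 22.066377639770508), 1.376843810081482) [0.6002 0.1348 0.2406]
[259 186  36  26 884] ((597.9777221679688, 42.00028991699219), (21.877437591552734, 29.726272583007812), 89.26876068115234) [0.5977 0.0422 0.2406]
[270 296  14   9  89] ((597.048095703125, -51.97199249267578), (2.4432735443115234, 11.98670482635498), 86.32554626464844) [ 0.5966 -0.0518  0.2443]
-0.05 0.4656 0.0582
0 0.4663 0.0581
0.05 0.4675 0.0581
0.1 0.4685 0.058
```

View pics/w4.png

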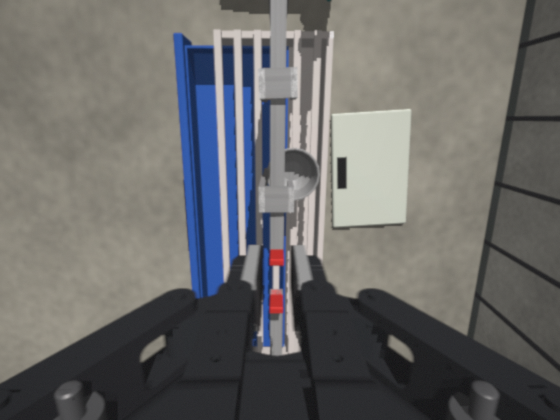

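The ladle hangs at strap (277,199) on the paddle's rail: (0.598, 0.042), top z 0.2406, so it is seated. The paddle is unmoved at (278,83). The drawer's front edge is at x≈0.466 near the middle, and home is ≈0.505. I'll go in front of the drawer with closed fingers.

```bash

python3 -m crank '[[[-1,-2.2,0],[0,0,0]],[[-1.7,-3.5,0],[0,0,0]],[[-1.8,-3.8,0],[0,0,0]],[[-1.8,-3.8,0],[0,0,0]],[[-1.4,-2.9,0],[0,0,0]]]' |head -3
python3 -m crank '[[[0,0,1.5],[0,0,0]],[[0,0,3],[0,0,0]],[[0,0,4],[0,0,0]],[[0,0,4],[0,0,0]],[[0,0,4],[0,0,0]]]' 
python3 -m crank '[[[0,0,4],[0,0,0]],[[0,0,4],[0,0,0]],[[0,0,4],[0,0,0]],[[0,0,2.5],[0,0,0]],[[0,0,1.4],[0,0,0]]]' 
python3 -m crank '[[[0,0,0],[0,0,0]],[[0,0,0],[0,0,0]]]'
```

```text
clock: 10.0
tcp_pos: [0.4328, -0.0363, 0.3563]
orientation: [-2.232, -2.209, 0.004]
clock: 10.5
tcp_pos: [0.4345, -0.0351, 0.1909]
orientation: [-2.232, -2.21, 0.001]
contact_force: [0.1, 1.6, 0.0]
grip_width: -0.0001
gripper_force: 0.0
clock: 11.0
tcp_pos: [0.4328, -0.0355, 0.0309]
orientation: [-2.231, -2.208, 0.008]
contact_force: [-0.3, -0.1, 0.6]
grip_width: 0.0001
gripper_force: 0.0
clock: 11.2
tcp_pos: [0.4349, -0.0355, 0.0336]
orientation: [-2.233, -2.209, 0.002]
contact_force: [0.3, -0.0, -0.1]
grip_width: -0.0001
gripper_force: 0.0
```

```bash

python3 -m crank '[[[0,0.8,0],[0,0,0]],[[0,0.6,0],[0,0,0]],[[0,0.5,0],[0,0,0]],[[0,0.5,0],[0,0,0]],[[0,0.5,0],[0,0,0]]]' | head -4
python3 -m crank '[[[0,0.6,0],[0,0,0]],[[0,0.6,0],[0,0,0]],[[0,0.5,0],[0,0,0]],[[0,0.4,0],[0,0,0]],[[0,0,0],[0,0,0]]]' | head -4
```

```text
clock: 11.7
tcp_pos: [0.4644, -0.0353, 0.0339]
orientation: [-2.232, -2.21, 0.0]
contact_force: [-3.2, 0.6, 1.9]
clock: 12.2
tcp_pos: [0.4866, -0.0357, 0.0338]
orientation: [2.231, 2.21, 0.001]
contact_force: [-0.6, -0.0, 0.3]
```

```bash

python3 -m crank '[[[0,0.3,0],[0,0,0]],[[0,0.2,0],[0,0,0]],[[0,0.1,0],[0,0,0]],[[0,0.1,0],[0,0,0]]]' | head -4
python3 -m crank '[[[0,0.1,0],[0,0,0]],[[0,0.1,0],[0,0,0]]]' | head -4
python3 -m crank '[[[0,0.1,0],[0,0,0]],[[0,0.1,0],[0,0,0]]]' | head -4
```

```text
clock: 12.6
tcp_pos: [0.4921, -0.0358, 0.0337]
orientation: [-2.232, -2.21, 0.001]
contact_force: [-6.0, -0.2, 4.4]
clock: 12.8
tcp_pos: [0.4921, -0.0357, 0.0335]
orientation: [-2.23, -2.207, 0.004]
contact_force: [-11.2, -0.7, 9.2]
clock: 13.0
tcp_pos: [0.4921, -0.0358, 0.0333]
orientation: [-2.228, -2.205, 0.007]
contact_force: [-15.8, 0.3, 14.7]
```

The force is rising with no more motion, so the drawer is against its stop. I'll back off, rise and check.

```bash

python3 -m crank '[[[0,-0.8,0],[0,0,0]],[[0,-1.5,0],[0,0,0]],[[0,-2.5,0],[0,0,0]],[[0,-1,-1],[0,0,0]],[[0,0,-3],[0,0,0]]]' | head -4
python3 -m crank '[[[0,0,-4],[0,0,0]],[[0,0,-4],[0,0,0]],[[0,0,-4],[0,0,0]],[[0,0,-4],[0,0,0]],[[0,0,-4],[0,0,0]]]' | head -4
python3 -m crank '[[[0,0,-4],[0,0,0]],[[0,0,-4],[0,0,0]],[[0,0,-2],[0,0,0]],[[0,0,0],[0,0,0]],[[0,0,0],[0,0,0]]]' | head -4
python3 - <<'E'
from h import *
p,d,T=wrist("w5")
m=optics.camera_model("wrist"); X=pts(p,d,m,T)
hsv=cv2.cvtColor(p,cv2.COLOR_RGB2HSV); b=(hsv[...,0]>105)&(hsv[...,0]<130)&(hsv[...,1]>150)
for a in(-.05,0,.05,.1):
    q=X[b&(np.abs(X[...,1]-a)<.01)&(X[...,2]>.045)&(X[...,2]<.068)]
    if len(q): print(a,q[:,0].min().round(4),np.median(q[:,2]).round(4))
k=(X[...,2]>.2385)&(X[...,2]<.25)&(np.abs(X[...,0]-.595)<.06)&(d>0)
n,l,st,c=cv2.connectedComponentsWithStats(k.astype(np.uint8))
for i in range(1,n):
    if st[i][4]>80: q=X[l==i]; print(st[i],np.median(q,0).round(4))
s=optics.grab_frame("scene")[0]; cv2.imwrite("pics/fin.png",cv2.resize(s[170:250,190:440],(800,256),interpolation=cv2.INTER_CUBIC)[...,::-1])
E
```

```text
clock: 13.5
tcp_pos: [0.436, -0.0352, 0.0728]
orientation: [-2.232, -2.208, 0.005]
contact_force: [0.2, 0.6, 0.4]
clock: 14.0
tcp_pos: [0.4391, -0.0353, 0.2756]
orientation: [2.232, 2.209, 0.003]
contact_force: [-0.1, 2.0, 1.2]
clock: 14.5
tcp_pos: [0.4388, -0.035, 0.3736]
orientation: [2.232, 2.21, 0.003]
contact_force: [0.0, 0.1, 0.0]
-0.05 0.5042 0.0582
0 0.5051 0.0582
0.05 0.5063 0.0581
0.1 0.5072 0.0581
[ 447   92   41   28 1012] [0.5971 0.0419 0.2404]
[443 213  20  10  95] [ 0.5917 -0.052   0.2452]
```

View pics/fin.png

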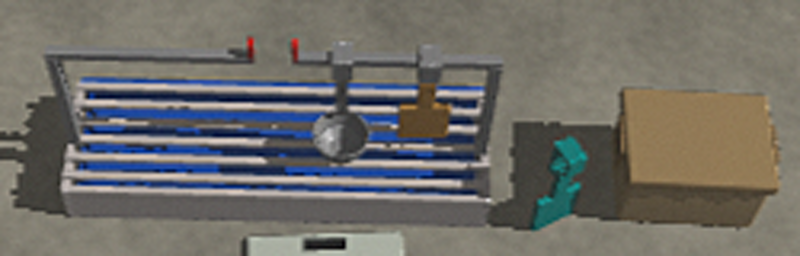

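The final view shows the ladle (342,55) hanging next to the paddle (430,60) on the same rail. The drawer's front is at x≈0.505, which is home, and the arm is clear.

```bash
python3 -c "
from bench import r
print(r.hand_in())"
```

```text
the job is handed in; nothing more can be done
None
```

I've handed the job in: the ladle hangs let go next to the paddle on its rail, and the blue drawer is pushed gently home against its stop; no verdict came back, but the last camera check agreed with both.

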